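# Proof-press a test tile in the lever press

## Robot

A 6-joint arm with a two-finger parallel gripper is mounted at the origin on a cart in front of the work surface, level with it; the furniture and walls round the work are solid. World frame = base frame: x ahead of the robot, y to its left, z up, the work surface at z = 0. Lengths are in m, angles in rad, forces in N, time in s.
With the tool pointing down it reaches from about 0.375 to 0.975 m from the base axis. Payload 3.8 kg.
Tool frame: the origin (TCP) lies midway between the tips of the shut fingers; the grasp point (between the pads) lies 19 mm behind it; z points along the fingers, y is the line along which they close (so a half turn about z gives the same grasp; the last joint's range is limited). The gripper opens to 88 mm and grips with 3 to 60 N. Pads are 18 mm wide; open, the fingers measure 123 mm over their backs; the gripper's body (75 mm by 187 mm) begins 45 mm behind the grasp point.
Start: joints at [-1.362, 0.264, 1.604, -0, 1.274, -0.037], TCP at [0.164, -0.655, 0.239] pointing down, gripper open.
Joint ranges: [-2.63, 2.63], [-0.94, 2.18], [0.31, 2.57], [-1.31, 4.45], [0, 2.66], [-2.55, 2.55]. Speed limits (rad/s): [2.57, 2.57, 3.14, 3.14, 3.14, 3.14].

## Interface

Orientations are given as a rotation vector (axis times angle).
In Python, from cell import manip, inverse_kinematics, cams, order gives the robot as it stands. Calls block until the motion is done:
- manip.move_pose(position, orientation): joint-space move of the TCP to a pose.
- manip.move_linear(position, rate=0.15, rot=None): straight line of the TCP; rot=None keeps the orientation; rate is the mean speed in m/s.
- manip.set_joints(angles): joint-space move.
- manip.set_gripper(opening, force=None): finger opening in m; force is the grip in N (None keeps the last); returns when the fingers have stopped.
- manip.dwell(seconds).
- inverse_kinematics(position, orientation): joint angles nearest the present ones, or None.
- manip.state(): the state.
- cams.capture(name): name is "side" or "top"; returns a dict with "image" (480x640x3 uint8, blue, green, red), "z_map" (480x640 float32, m along the optical axis (not along the pixel's ray), 0 where there is no reading), "intrinsics" (3x3 intrinsics, pixels), "k1" (the pictures are not rectified: a ray, as slopes to the right and down, at radius r is drawn at 1 + k1 r^2 times it, then the intrinsics apply), "position" and "orientation" of the camera in the world. Camera axes: x right, y down, z forward; pixel columns grow to the right and rows downward; lengths in m; the calibration is good to about 2 mm. A picture is of the moment at which its call begins.
A pose or a line that the arm cannot do raises manip.IKError and nothing moves.
- order.close_job(): hands the job in; it is judged then, once.
The state is a dict: "clock": time; "joint_pos": joint angles; "joint_velocities": joint speeds; "tau": joint torques, N m; "tool_pos": TCP position; "tcp_rot": TCP orientation; "contact_force": force on the tool from outside, world axes, zero at the start; "moment": the same for the moment, N m; "gripper_width": finger opening in m; "grasp_force": force on a finger pad.
Only numpy, scipy, OpenCV 4.12 (cv2) and the standard library are available. Lean on these libraries where they do the work, as an engineer would, in place of code of your own. Each camera call takes 0.05 s, during which the arm holds its last target. There are 200 camera calls.

## Task

Proof-press the test tile: push the press's tray, with the tile on it, all the way in under the ram, then pull the sprung lever down until the platen bears on the tile with about 30 N and keep that up for a good two seconds (under 15 N is no test, and over 60 N cracks the tile). Ease the lever back up slowly, under control all the way to its upper stop, never letting it fly back, and let go of it there. Leave the tray in with the tile in its nest, and do not disturb the things standing round about.

Things in the scene. Friction and masses are not known exactly. Their poses are not given: they have to be found in the camera images.
- press: Grey bench press fixed to the table, 250 mm long, 150 mm wide, 205 mm high. Origin: on the table top, straight below the ram. +x points from the tray side (near the robot) to the column at the back, +y to the side opposite the lever, z up. Column and head lie at x -42 to 113 mm, y within 43 mm; the head's underside is 120 mm up.
- ram: Vertical steel ram, 28 mm across; origin at the centre of its lower end, 100 mm up when the lever is up. It sinks 55 mm per rad of lever. Below it hangs a round platen, 42 mm across, on a cushion spring (8 N per mm), at a depth set differently every time (underside 18 to 35 mm below this origin, not measured), so the touch must be felt. The full stroke always cracks the tile.
- lever (a joint): Lever angle, rad: 0 at its upper stop (arm rising 48 degrees toward the robot), 1.05 pulled fully toward the robot and down. A spring pulls it back: about 1 N along the grip's path at 0, growing evenly to 7 N at 0.8. From the touch (at 0.4 to 0.8) each further 1 N there puts 3 N on the tile; 30 N on the tile takes about 12 mm of the grip's path. It must not rise faster than 1.2 rad/s.
- grip (a point): Centre of the lever's grip: a black sleeve, 24 mm in diameter, 90 mm long, level along the press's y axis on the -y side of the press. It revolves freely about its own axis, so a gripper pinching it from above, closing along the press's x, can stay upright. It swings on a radius of 170 mm about lever_pivot. The 14 mm arm joins it on the +y side, 55 mm from this point.
- lever_pivot (a point): Fixed point on the lever's turning axis (which runs along the press's y), level with the middle of the grip: at x 0, y -155 mm, z 160 mm in the press's frame. With the lever at angle q the grip lies from here 170 mm x cos(0.838 - q) along the press's -x and 170 mm x sin(0.838 - q) up.
- tray (a joint): How far the tray has been pushed in, in m: 0 fully out (as at the start), 0.080 home against its stop. It slides along the press's +x and takes about 2 N and stays where it is left.
- tray_plate (a point): Centre of the upright push plate at the tray's front end: aluminium, 10 mm thick along x, 66 mm wide along y, 34 mm high, its top edge 60 mm above the table. Push on its robot-side face.
- nest (a point): Centre of the tile's nest on the tray, on its plywood floor (32 mm above the table): a rim 4 mm high, 58 x 66 mm inside. It lies 120 mm ahead (press's +x) of the push plate and is straight below the ram when the tray is home.
- tile_centre (a point): Centre of the cream fired test tile, 50 x 58 x 8 mm, that lies loose and flat in the nest.
- bowl: Patterned bowl, 120 mm across, 61 mm high, a bystander; origin at the centre of its foot.
- cup: Small terracotta bowl, 65 mm across, 50 mm high, a bystander; origin at the centre of its foot.
- pot: Pigment pot with a screw cap, 49 mm across, 62 mm high, a bystander; origin at the centre of its foot.
- stilt: Three-armed kiln stilt, 55 mm across, 13 mm high, a bystander; origin at the centre of its underside.
There are look-alikes about, which are no part of the job. There is more than one size of the part that bears tile_centre; the job needs the smallest.

How it is judged:
On the way, in this order (a step that is already met when the one before it is completed fails the run):
1. the tray is home with the tile in its nest (value of joint tray above 0.076 m and horizontal distance between tile_centre and nest below 0.01 m and z of tile_centre in the frame of press below 0.042 m), for 0.2 s.
2. the platen presses the tile with more than 15 N for 1.5 s (all of step 1 and contact force between ram and tile above 15 N), for 1.5 s.
3. the lever is back up at its stop and the tile is free of the platen (value of joint lever below 0.05 rad and contact force between ram and tile below 0.1 N), for 0.2 s.
At the end, for the whole second after the job is handed in: The lever is at its upper stop (within 0.03 rad) and at rest, the tray is home (in by more than 76 mm of 80), and the tile lies in its nest (centre within 10 mm of the nest's, not lifted) at rest (all of step 1 and value of joint lever below 0.03 rad and velocity of joint lever between -0.05 and 0.05 rad/s and linear speed of tile below 0.02 m/s); the robot touches nothing.
It fails at once if the tile is cracked: more than 60 N on it from the platen (contact force between ram and tile above 60 N).
It fails at once if the lever flies back: it rises faster than 1.2 rad/s (velocity of joint lever below -1.2 rad/s).
It fails at once if a bystander is moved by more than 30 mm (distance of any of bowl, cup, pot, stilt from where it was at the start of the episode above 0.03 m).
It also fails if it takes over 72 s, if anything falls off the work surface, if the arm or the gripper's body presses on something with over 40 N, if the wrist force passes 120 N, or if a joint passes its speed limit or range.

## Working session

There is one attempt and no reset: what is moved stays moved. The work goes in short steps, each a Python script; the robot and the scene stay as the last script left them, time stands still between calls to the robot, and variables do not carry over. Pictures are saved under pics/ and viewed, at most 10 in all, crops included, and the job is handed in when it is done.

```bash
mkdir -p pics; ls
python3 - <<'E'
from cell import manip, cams
import cv2, pickle
for n in("side","top"):
    c=cams.capture(n); cv2.imwrite(f"pics/{n}0.png",c["image"]); pickle.dump(c,open(f"{n}0.pkl","wb"))
    print(n,c["intrinsics"],c["k1"],c["position"],c["orientation"])
s=manip.state(); print(s)
E
```

```text
pics
side [[506.11804184   0.         316.15625619]
 [  0.         506.11804184 241.61514112]
 [  0.           0.           1.        ]] -0.047825290703321394 [0.1019443 1.1920481 0.8050352] [-0.42025826  2.47572335 -1.55072124]
top [[570.8971202    0.         329.04390843]
 [  0.         570.8971202  236.52062539]
 [  0.           0.           1.        ]] -0.007246041115729344 [ 0.45958823 -0.0616144   1.49029461] [-2.19031436  2.15091517 -0.08858446]
{'clock': 0.1, 'joint_pos': array([-1.36189773e+00,  2.64657259e-01,  1.60519098e+00, -7.06076545e-06,
        1.27374712e+00, -3.69303984e-02]), 'joint_velocities': array([-0.0001166 ,  0.00040789, -0.00350632,  0.00062347, -0.00086394,
       -0.00041987]), 'tau': array([ 7.12905039e-04, -5.03617108e+01, -3.58071148e+01,  7.31137069e-02,
        2.33389327e-02, -5.79939228e-05]), 'tool_pos': array([ 0.1641124 , -0.65409009,  0.23755148]), 'tcp_rot': array([-3.11591088e+00, -3.84934362e-01,  2.80543749e-04]), 'contact_force': array([-0.44819489,  0.73956316, -0.8729678 ]), 'moment': array([ 0.04733776, -0.03914721, -0.02041123]), 'grasp_force': 0.0, 'gripper_width': 0.08818073337883327}
```

View pics/top0.png

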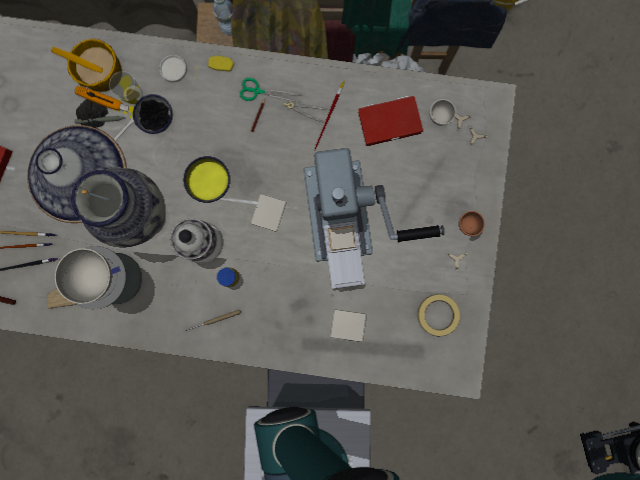

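View pics/side0.png

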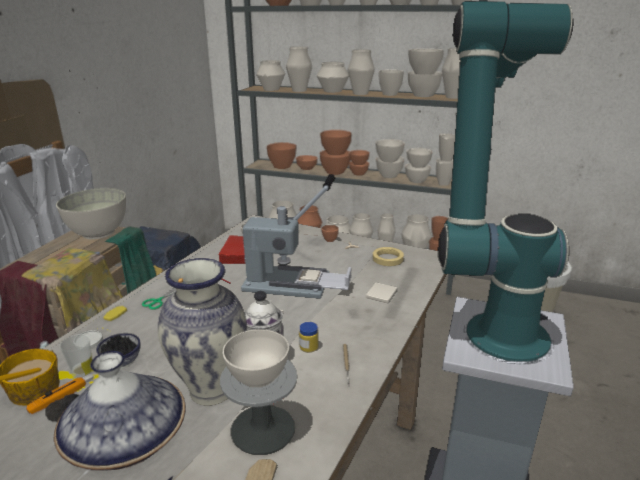

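The top view shows the press at about (340,210), with its black grip at (418,233), the push plate at about (347,285) and a tile in the nest at (343,238). There are three candidate tiles: the one in the nest at (343,238), a larger one at (268,212) and another larger one at (348,325). By the description it is the small one in the nest. Next I'll take a close crop and measurements.

```bash
cat > h.py <<'E'
import numpy as np, cv2
from scipy.spatial.transform import Rotation as R
def undist(c,uv):
    K=c["intrinsics"]; uv=np.atleast_2d(uv).astype(float)
    d=np.array([c["k1"],0,0,0]); return cv2.undistortPoints(uv[:,None],K,d)[:,0]
def plane(c,uv,z):
    n=undist(c,uv); r=np.c_[n,np.ones(len(n))]@R.from_rotvec(c["orientation"]).as_matrix().T
    return c["position"]+r*((z-c["position"][2])/r[:,2])[:,None]
def cloud(c):
    v,u=np.mgrid[0:480,0:640]; n=undist(c,np.c_[u.ravel(),v.ravel()])
    d=c["z_map"].ravel()[:,None]
    p=np.c_[n,np.ones(len(n))]*d@R.from_rotvec(c["orientation"]).as_matrix().T+c["position"]
    p[d[:,0]<=0]=np.nan; return p.reshape(480,640,3)
E
python3 - <<'E'
from h import *; import pickle
c=pickle.load(open("top0.pkl","rb")); im=c["image"]; P=cloud(c)
cv2.imwrite("pics/crop.png",cv2.resize(im[140:300,295:455],(640,640)[:2],interpolation=cv2.INTER_CUBIC)[:600])
v,u=np.mgrid[0:480,0:640]
roi=(u>295)&(u<380)&(v>140)&(v<300)
print("table z",np.nanmedian(P[300:330,380:410,2]))
z=P[...,2]
for lo,hi in((.19,.215),(.05,.066),):
    m=roi&(z>lo)&(z<hi); q=P[m]; print(lo,m.sum(),cv2.minAreaRect(q[:,:2].astype(np.float32)*1000),np.median(q,0))
g=(im.max(2)<60)&(u>390)&(u<445)&(v>220)&(v<248)
r=cv2.minAreaRect(np.c_[u[g],v[g]].astype(np.float32)); print("grip px",r,g.sum(),plane(c,cv2.boxPoints(r),.286),plane(c,r[0],.286),np.nanmedian(z[g]))
for px in ((343,238),(268,212),(348,325)): print(px,P[px[1],px[0]])
h,s,val=cv2.split(cv2.cvtColor(im,cv2.COLOR_BGR2HSV))
E
```

```text
table z -0.00030000485550996103
0.19 2278 ((703.447998046875, -63.3646240234375), (155.9888458251953, 86.65267181396484), 8.662062644958496) [ 0.7060892  -0.06112358  0.20406248]
0.05 101 ((470.4483947753906, -98.39683532714844), (9.87777328491211, 64.00834655761719), 9.200078010559082) [ 0.47099369 -0.09929259  0.0593386 ]
grip px ((419.6769714355469, 232.9154052734375), (11.411195755004883, 46.51302719116211), 82.87498474121094) 488 [[ 0.58501415 -0.19103507  0.286     ]
 [ 0.59903632 -0.2886808   0.286     ]
 [ 0.57498436 -0.29168592  0.286     ]
 [ 0.56099819 -0.19421635  0.286     ]] [[ 0.57999565 -0.24139281  0.286     ]] 0.2957546543046662
(343, 238) [ 0.58752493 -0.08279932  0.04650304]
(268, 212) [0.65550293 0.11390502 0.01037223]
(348, 325) [ 0.36661408 -0.09990442  0.00713831]
```

View pics/crop.png

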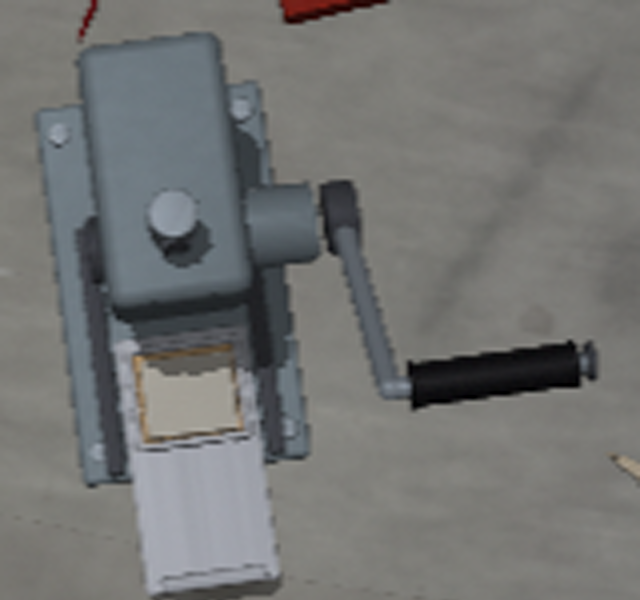

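The crop shows the cream tile inside the plywood nest rim, at crop (190,400) or image (342,240). It measures about 24x20 px, clearly smaller than the two loose tiles, so it is the right one. The press yaw is about 8.7° and the origin about (0.668,-0.069). The predicted grip agrees with the observed one within 2 mm. Now I'll push the tray.

```bash
cat >> h.py <<'E'
YAW=np.radians(8.7); O=np.array([.6684,-.0690,0]); PX=np.array([np.cos(YAW),np.sin(YAW),0]); PY=np.array([-PX[1],PX[0],0])
def W(x,y,z): return O+PX*x+PY*y+np.array([0,0,z])
def down(ydir):  # tool z down, tool y along ydir
    z=np.array([0,0,-1.]); return R.from_matrix(np.c_[np.cross(ydir,z),ydir,z]).as_rotvec()
E
python3 - <<'E'
from h import *; from cell import manip, inverse_kinematics as ik
ps=[]
for d in(PY,-PY):
    print("push",[ik(W(-.25,.015,.036),down(d)),ik(W(-.135,.015,.036),down(d))])
for d in(PX,-PX): print("lev",ik(W(-.114,-.157,.267),down(d)),ik(W(-.17,-.157,.15),down(d)))
rv=down(-PY)
q=ik(W(-.25,.015,.15),rv) ; rv= rv if q is not None else down(PY)
manip.set_gripper(0.0,30)
manip.move_pose([.32,-.33,.3],rv)
manip.move_pose(W(-.25,.015,.15),rv)
manip.move_linear(W(-.25,.015,.037),.12)
f0=manip.state()["contact_force"]
for x in np.r_[-.225,-.215,np.arange(-.211,-.120,.004)]:
    manip.move_linear(W(x,.015,.037),.04)
    s=manip.state(); f=s["contact_force"]-f0; fx=f@PX
    print(round(x,3),np.round([(s["tool_pos"]-O)@PX,fx,f@PY,f[2]],3),round(s["clock"],1))
    if fx<-12: break
E
```

```text
push [array([-2.74185385e-01,  2.97795753e-02,  2.29181729e+00, -4.44089210e-16,
        8.19995791e-01, -1.99682536e+00]), array([-1.85436467e-01,  2.22537036e-01,  2.06944717e+00, -4.44089210e-16,
        8.49608452e-01, -1.90807644e+00])]
push [array([-2.74185385e-01,  2.97795753e-02,  2.29181729e+00, -4.44089210e-16,
        8.19995791e-01,  1.14476730e+00]), array([-1.85436467e-01,  2.22537036e-01,  2.06944717e+00, -4.44089210e-16,
        8.49608452e-01,  1.23351621e+00])]
lev [-4.34460991e-01  1.59444084e-01  1.67706189e+00 -4.44089210e-16
  1.30508668e+00 -5.86304636e-01] [-4.87836537e-01  1.58596251e-01  1.90099132e+00 -4.44089210e-16
  1.08200509e+00 -6.39680182e-01]
lev None [-4.87836537e-01  1.58596251e-01  1.90099132e+00 -4.44089210e-16
  1.08200509e+00  2.50191247e+00]
-0.225 [-0.225  0.104 -0.737  0.078] 5.8
-0.215 [-0.215  0.411 -1.247  0.498] 6.2
-0.211 [-0.211  0.341 -0.701 -0.095] 6.4
-0.207 [-0.207 -0.161 -0.692 -0.284] 6.7
-0.203 [-0.203  0.269 -0.168 -0.345] 6.9
-0.199 [-0.198  0.234 -0.664  0.54 ] 7.2
-0.195 [-0.194  0.687 -1.121  0.499] 7.4
-0.191 [-0.19  -1.042 -0.999  0.145] 7.7
-0.187 [-0.186 -0.424 -0.645 -0.394] 7.9
-0.183 [-0.182  0.097 -1.369  0.407] 8.2
-0.179 [-0.178  0.444 -1.35  -0.161] 8.4
-0.175 [-0.175 -0.236 -1.178 -1.164] 8.7
-0.171 [-0.171 -0.401 -0.613  0.393] 8.9
-0.167 [-0.166  0.005 -0.725 -0.129] 9.2
-0.163 [-0.162  0.293 -0.984  0.178] 9.4
-0.159 [-0.158 -0.19  -0.218 -0.113] 9.7
-0.155 [-0.154 -0.168  0.336 -0.014] 9.9
-0.151 [-0.15  -0.243 -1.287 -0.335] 10.2
-0.147 [-0.146 -0.407 -0.42  -0.038] 10.4
-0.143 [-0.142 -0.396 -0.955  0.43 ] 10.7
-0.139 [-0.139 -0.13  -0.374 -0.084] 10.9
-0.135 [-0.137 -4.816 -1.696  4.262] 11.2
-0.131 [ -0.137 -18.621  -2.885  13.303] 11.4
```

Run:
```python
from h import *; from cell import manip, cams
manip.move_linear(W(-.19,.015,.037),.1)
manip.move_linear(W(-.25,.015,.15),.15)
manip.move_pose(W(-.28,-.10,.36),down(PX))
manip.set_gripper(.07,30)
c=cams.capture("top"); im=c["image"]; P=cloud(c)
a=im[140:300,295:455]; b=cams.capture("side")["image"][165:325,225:385]
cv2.imwrite("pics/home.png",cv2.resize(np.hstack([a,b]),(800,400),interpolation=cv2.INTER_CUBIC))
v,u=np.mgrid[0:480,0:640]; z=P[...,2]
m=(u>295)&(u<380)&(v>140)&(v<300)&(z>.052)&(z<.066); q=P[m]
L=(q-O)@np.c_[PX,PY]; print(m.sum(),np.median(L,0),manip.state()["clock"],manip.state()["contact_force"])
```

```text
102 [-1.20084545e-01  8.98212616e-05] 15.975 [0.46824123 0.03751346 0.71313017]
```

View pics/home.png

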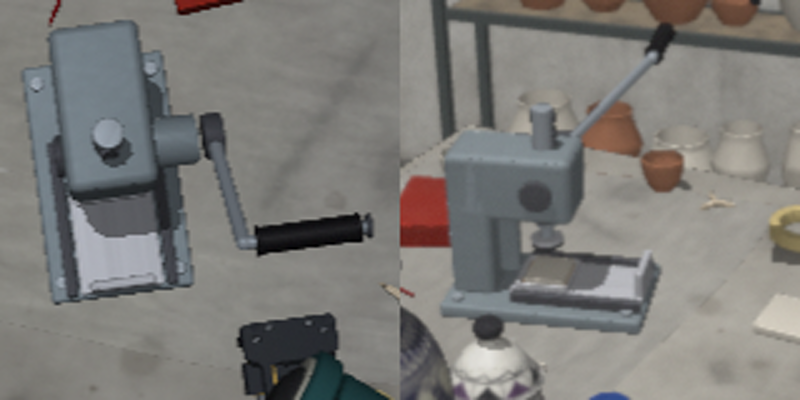

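The picture shows the tray home: the plate centre measures -120 mm in the press frame (top, crop (122,285)) and the tile is in its nest under the platen (side, crop (548,270)). Next I'll grasp the lever.

```bash
cat >> h.py <<'E'
def G(q,y=-.157,dx=0,dz=0):
    a=.838-q; return W(-.170*np.cos(a)+dx,y,.160+.170*np.sin(a)-.019+dz)
def tang(q):
    a=.838-q; return -np.sin(a)*PX-np.cos(a)*np.array([0,0,1.])
def rad(q):
    a=.838-q; return -np.cos(a)*PX+np.sin(a)*np.array([0,0,1.])
E
python3 - <<'E'
from h import *; from cell import manip
rv=down(PX)
manip.move_pose(G(0,dz=.09),rv)
manip.move_linear(G(0),.08)
def rep(t):
    s=manip.state(); f=s["contact_force"]; print(t,np.round([f@PX,f@PY,f[2]],2),s["gripper_width"],s["grasp_force"],round(s["clock"],1),np.round(s["tool_pos"]-G(0),4))
rep("before"); manip.set_gripper(.035); rep("near"); manip.set_gripper(0.0,55); rep("shut")
E
```

```text
before [-0.96  0.49 -1.07] 0.07016491020245173 0.0 18.0 [ 0.0004 -0.0002  0.0009]
near [-0.04  0.11 -0.07] 0.0349303491806411 0.0 18.6 [-0.  0. -0.]
shut [-4.8  -0.23  1.93] 0.02216944836657296 54.302310794591904 19.0 [-0.0009 -0.0002 -0.0002]
```

```bash
cat > pull.py <<'E'
from h import *; from cell import manip
def read(q,n=5):
    F=[]
    for _ in range(n): manip.dwell(.02); F.append(manip.state()["contact_force"])
    f=np.mean(F,0); return -f@tang(q),f@rad(q),f@PY
if __name__=="__main__":
    Q,T=[],[]; q=0; hits=0
    while q<.98:
        q+=.04 if q<.35 else .012
        manip.move_linear(G(q),.05); t,r,y=read(q)
        off=np.mean([b-7.5*a for a,b in zip(Q,T) if .1<a<.4]) if q>.36 else np.nan
        e=t-off-7.5*q; Q.append(q);T.append(t)
        print(round(q,3),np.round([t,r,y,e],2),round(manip.state()["clock"],1))
        if e>9 or t>24 or abs(r)>40: break
E
python3 pull.py
```

```text
0.04 [1.31 5.27 0.63  nan] 19.4
0.08 [1.99 6.07 1.24  nan] 19.7
0.12 [2.18 6.84 1.29  nan] 20.1
0.16 [2.2  6.99 1.6   nan] 20.5
0.2 [2.37 7.01 1.49  nan] 20.8
0.24 [2.9  7.31 1.2   nan] 21.2
0.28 [3.33 7.28 1.93  nan] 21.6
0.32 [4.09 8.01 1.21  nan] 21.9
0.36 [3.55 8.27 1.14  nan] 22.3
0.372 [ 3.72  7.94  1.4  -0.21] 22.6
0.384 [ 3.91  8.    1.56 -0.09] 23.0
0.396 [ 4.08  8.07  1.43 -0.  ] 23.3
0.408 [4.8  7.69 1.31 0.63] 23.6
0.42 [4.28 7.89 1.46 0.02] 24.0
0.432 [ 4.34  7.83  1.31 -0.01] 24.3
0.444 [4.8  8.44 1.34 0.36] 24.6
0.456 [ 4.47  7.78  1.15 -0.06] 25.0
0.468 [4.97 7.82 1.41 0.35] 25.3
0.48 [4.81 8.49 1.8  0.1 ] 25.6
0.492 [4.85 8.   1.3  0.05] 26.0
0.504 [5.35 8.18 1.06 0.46] 26.3
0.516 [5.49 8.14 1.61 0.51] 26.6
0.528 [5.27 8.22 1.23 0.2 ] 27.0
0.54 [5.6  8.07 1.31 0.44] 27.3
0.552 [5.26 8.22 1.47 0.01] 27.6
0.564 [5.71 8.35 1.38 0.37] 28.0
0.576 [5.56 8.44 1.14 0.13] 28.3
0.588 [6.06 7.81 0.79 0.54] 28.6
0.6 [5.93 7.91 1.31 0.32] 29.0
0.612 [6.16 8.01 1.07 0.46] 29.3
0.624 [5.86 7.81 1.07 0.07] 29.6
0.636 [7.44 8.44 1.74 1.56] 30.0
0.648 [8.92 9.2  1.94 2.95] 30.3
0.66 [10.61 10.07  2.59  4.55] 30.6
0.672 [11.85 10.68  2.97  5.7 ] 31.0
0.684 [13.42 11.03  3.68  7.18] 31.3
0.696 [15.08 11.7   3.5   8.75] 31.6
0.708 [16.44 12.46  3.76 10.02] 32.0
```

Touch was felt at q≈0.627, and the lever now carries +10 N, so about 30 N on the tile. I'll hold there, then ease back up.

Run:
```python
from pull import *
for _ in range(5): manip.dwell(.5); print(np.round(read(.708),2))
for q in np.r_[np.arange(.68,.03,-.04),.02,0.]:
    manip.move_linear(G(q),.04)
    if q<.15: print(round(q,3),np.round(read(q),2))
for q in (-.006,-.012,-.018):
    t,r,y=read(q)
    if t<-3: break
    manip.move_linear(G(q),.02); print(q,np.round(read(q),2))
print(manip.state()["gripper_width"],manip.state()["clock"])
```

```text
[16.63 12.34  4.08]
[16.11 12.04  4.42]
[16.26 11.95  4.45]
[15.98 12.1   3.98]
[16.49 12.19  4.43]
0.12 [1.95 7.3  1.57]
0.08 [1.58 7.45 1.37]
0.04 [1.59 6.76 1.32]
0.02 [1.16 6.68 1.26]
0.0 [-3.06  7.23  0.72]
-0.006 [-4.38  6.97 -0.43]
0.02216053597114639 41.6417
```

Run:
```python
from h import *; from cell import manip, cams
manip.set_gripper(.06); manip.move_linear(G(0,dz=.10),.08)
manip.move_pose(W(-.30,-.20,.40),down(PX))
manip.dwell(.3); c=cams.capture("top"); im=c["image"]; v,u=np.mgrid[0:480,0:640]
g=(im.max(2)<60)&(u>390)&(u<445)&(v>220)&(v<248)
r=cv2.minAreaRect(np.c_[u[g],v[g]].astype(np.float32)); print(r,g.sum())
a=im[140:300,295:455]; b=cams.capture("side")["image"][165:325,225:385]
cv2.imwrite("pics/end.png",cv2.resize(np.hstack([a,b]),(800,400),interpolation=cv2.INTER_CUBIC))
s=manip.state(); print(s["contact_force"],s["clock"])
```

```text
((419.6154479980469, 232.923095703125), (11.411195755004883, 46.38899230957031), 82.87498474121094) 485
[-0.83670417 -0.13407453 -0.03454131] 44.9417
```

View pics/end.png

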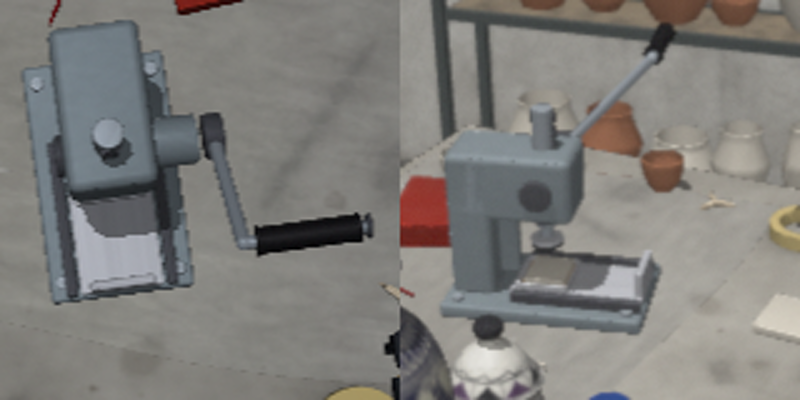

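The grip is back at its starting pixel (419.6,232.9). The tray is home, the tile is in its nest (side, crop (548,270)) and the robot is clear. I'll hand it in.

```bash
python3 -c "
from cell import order
print(order.close_job())"
```

```text
the job is handed in; nothing more can be done
None
```

The job is handed in (no verdict came back): the tray was pushed home, the tile pressed at about 30 N (estimated from the lever force) for over 2.5 s, and the lever eased back to its upper stop and released at about 45 s on the clock, with the tile in its nest.

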